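# Turn a lens blank over against a jig's stop edge and seat it for marking

## Task

The lens blank on the lower deck of the grey turn-over jig lies hollow side up, on its good face. Without picking it up, push its rim with the fingertips until it meets the jig's stop edge, tip it up on its rim there and over onto the upper deck, hollow side down; then push it along until it drops flat into the round nest. Leave the marker, red pliers, brown spectacle frame, blue screwdriver and lens gauge where they are.

Things in the scene. Friction and masses are not known exactly. Their poses are not given: they have to be found in the camera images.
- blank: Loose lens blank: pale grey-green disc, 63 mm across, 9 mm thick, about 30 g, one face hollow. Origin: centre of the other face; z points from it to the hollow face (at the start z is up and the origin rests on the lower deck, 10 mm up; turned over, z is down and the origin on top, 9 mm above what it lies on). Being round, its x and y mean nothing. It starts 15 to 55 mm short of the stop edge.
- jig: Turn-over jig, fixed: grey, 278 x 87 mm, a channel 67 mm wide along x between bright side walls 6 mm high. Origin: foot of the stop edge, mid-channel, on the worktop. Lower deck: x -120 to 0 mm, 10 mm high, open at its end; along its middle a finger slot 36 mm wide, open to the worktop, up to x = -26 mm: a fingertip in it reaches below the blank's rim. Upper deck: x 0 to 158 mm, 20 mm high.
- jig_edge (a point): Middle of the top of the stop edge, the upright 10 mm step between the lower and the upper deck (20 mm above the worktop; x = 0 of the jig). Axes as the jig's: x points along the channel from the lower deck to the nest, y across, z up. Pushed up and over here, the blank lands hollow side down, its centre 5 to 40 mm beyond the edge.
- jig_nest (a point): Centre of the nest's floor, 16.5 mm above the worktop, 108 mm beyond jig_edge along x. The nest is a round recess in the upper deck, 68 mm across, 3.5 mm deep, with a bright semicircular lip (inner radius 35.5 mm, 6 mm high) round its far half, which stops a blank pushed along +x. A blank seated hollow side down has its origin over this point, 25.5 mm above the worktop (29 mm on the deck).
- marker: Marker pen, white with a blue cap, 16 x 124 x 16 mm, lying right of the jig near the robot; origin: centre of the underside. Leave it.
- red_pliers: Red-handled pliers, 45 x 143 x 10 mm, lying right of the jig; origin: centre of the underside. Leave them.
- brown_frame: Brown spectacle frame, 42 x 139 x 22 mm, lying behind the jig, near the back of the worktop; origin: centre of the underside. Leave it.
- blue_driver: Small screwdriver with a blue handle, 14 x 140 x 14 mm, lying left of the blank; origin: centre of the underside. Leave it.
- gauge: Round steel lens gauge, 68 x 51 x 16 mm, lying on its back behind and right of the jig; origin: centre of the underside. Leave it.
Things that resemble listed ones, but are neither listed nor needed, are in the scene too. Leave any purple look-alike of the blank alone.

How it is judged:
By the outcome, as a careful person would: the job done as asked, in the order asked, and still so for the second after the job is handed in, with the robot touching nothing.
It also fails if it takes over 45 s, if anything falls off the work surface, if the arm or the gripper's body presses on something with over 40 N, if the wrist force passes 120 N, or if a joint passes its speed limit or range.

## Robot

A 7-joint arm with a two-finger parallel gripper is mounted at the origin on a cart in front of the work surface, level with it; the furniture and walls round the work are solid. World frame = base frame: x ahead of the robot, y to its left, z up, the work surface at z = 0. Lengths are in m, angles in rad, forces in N, time in s.
With the tool pointing down it reaches from about 0.4 to 0.85 m from the base axis. Payload 10.4 kg.
Tool frame: the origin (TCP) lies between the finger pads; the fingertips stand tcp_to_tips ahead of it and the grasp point (between the pads) lies 8 mm behind it (tcp_to_tips is the distance from the TCP to the fingertips, in m); z points along the fingers, y is the line along which they close (so a half turn about z gives the same grasp; the last joint's range is limited). The gripper opens to 85 mm and grips with 20 to 120 N. Pads are 22 mm wide; open, the fingers measure 114 mm over their backs; the gripper's body (76 mm by 85 mm) begins 54 mm behind the grasp point. The pads swing forward as they close: fully open they stand 13 mm farther back than shut.
Start: joints at [-1.262, 0.332, -0.065, 1.46, 0.022, 1.35, -0.088], TCP at [0.204, 0.591, 0.242] pointing down, gripper open.
Joint ranges: [-2.6, 2.6], [-0.5, 2.12], [-1.47, 1.34], [0.16, 2.42], [-1.27, 4.41], [0.06, 2.06], [-2.6, 2.6]. Speed limits (rad/s): [2.22, 2.22, 2.79, 2.79, 3.14, 3.14, 3.14].

## Interface

Orientations are given as a unit quaternion [x, y, z, w].
In Python, from workcell import * gives the robot as it stands.
- The arm moves only by the tool apply_moves, never from a script. Its argument "rows" is a list of rows, each an object of numbers: "x", "y", "z": the shift along the tool's x, y, z in mm; "ax", "ay", "az": the turn, a rotation vector about the tool's x, y, z in degrees; "gripper": the closure, from 0 (fully open) to 1 (shut). A call has 1 to 5 rows; each row shifts and turns the commanded pose from where the row before left it, along the tool's axes as they then stand; what a row does not reach is not made up. A row lasts 1/12 s, in which the tool goes at most 41.7 mm and 7.16 degrees, less where a joint would pass 70% of its speed; a pose out of reach is approached as far as the arm can. A call with a gripper value outside its range is refused whole. The fingers move at their own pace and stop on an object; "newtons" is the grip in N (left out, the last holds). Time passes only in rows, so rows that do not move let the fingers close. It gives the time, the measured TCP pose, the force, the opening and the grip force at its end, in the units of the state.
- get_obs(): the state, without advancing time (a new reading comes with each control period).
- camera(name): name is "scene" or "top"; returns a dict with "color" (400x640x3 uint8, red, green, blue), "fov_y" (degrees; the focal length in pixels is half the picture's height over the tangent of half this angle, whatever the lens; pixels are square), "cx", "cy" (the principal point, pixels), "rvec" (rotation vector, rad) and "tvec" (3), from world to camera coordinates, as OpenCV has them. Camera axes: x right, y down, z forward; pixel columns grow to the right and rows downward; lengths in m; the calibration is good to about 2 mm. A picture is of the moment at which its call begins. There is no depth.
- hand_in(): hands the job in; it is judged then, once.
The state is a dict: "clock": time; "joint_pos": joint angles; "joint_velocities": joint speeds; "tau": joint torques, N m; "position": TCP position; "ee_rot": TCP orientation; "ft_force": force on the tool from outside, world axes, zero at the start; "torque": the same for the moment, N m; "grip_width": opening from 0.0 (shut) to 1.0 (fully open); "grasp_force": force on a finger pad.
Only numpy, scipy, OpenCV 4.12 (cv2) and the standard library are available. Lean on these libraries where they do the work, as an engineer would, in place of code of your own. Each camera call takes 0.05 s, during which the arm holds its last target. There are 200 camera calls.

## Working session

There is one attempt and no reset: what is moved stays moved. The work goes in short steps, Python scripts to look and compute and a tool call to move; the robot and the scene stay as the last step left them, time stands still between calls to the robot, and variables do not carry over. Pictures are saved under pics/ and viewed, at most 10 in all, crops included, and the job is handed in when it is done.

Besides the shell and the picture viewer there is one more tool, called after ">>>" as name(argument=value, ...), one argument or row to a line, values as JSON. apply_moves: Moves the arm, as the interface text tells. Its arguments: {"type":"object","properties":{"rows":{"type":"array","items":{"type":"object","properties":{"x":{"type":"number"},"y":{"type":"number"},"z":{"type":"number"},"ax":{"type":"number"},"ay":{"type":"number"},"az":{"type":"number"},"gripper":{"type":"number"}}}},"newtons":{"type":"number"}},"required":["rows"]}

```bash
mkdir -p pics; cat > h.py <<'E'
from workcell import *
import numpy as np, cv2
from scipy.spatial.transform import Rotation as R
def cam(n):
    c=camera(n); f=200/np.tan(np.radians(c["fov_y"]/2))
    c["K"]=np.array([[f,0,c["cx"]],[0,f,c["cy"]],[0,0,1.]]); c["Rm"]=cv2.Rodrigues(np.array(c["rvec"],float))[0]; c["t"]=np.array(c["tvec"],float).ravel(); return c
def ray(c,u,v,z):
    d=c["Rm"].T@np.linalg.solve(c["K"],[u,v,1]); o=-c["Rm"].T@c["t"]; return o+d*(z-o[2])/d[2]
def proj(c,P):
    return cv2.projectPoints(np.atleast_2d(np.array(P,float)),c["Rm"],c["t"],c["K"],None)[0][:,0]
def save(c,n,box=None,s=1):
    im=c["color"][...,::-1]
    if box: im=im[box[1]:box[3],box[0]:box[2]]
    cv2.imwrite("pics/"+n,cv2.resize(im,None,fx=s,fy=s,interpolation=cv2.INTER_CUBIC))
E
python3 - <<'E'
from h import *
a=cam("scene");b=cam("top")
im=np.vstack([a["color"],b["color"]])[...,::-1]
cv2.imwrite("pics/a.png",cv2.resize(a["color"][...,::-1],None,fx=1.25,fy=1.25)); cv2.imwrite("pics/b.png",cv2.resize(b["color"][...,::-1],None,fx=1.25,fy=1.25))
for c in(a,b):print(c["fov_y"],c["cx"],c["cy"],-c["Rm"].T@c["t"])
print(get_obs())
try: print(tcp_to_tips)
except Exception as e: print(e)
E
```

```text
47.52512266817216 321.8788369138923 204.25643088109 [-0.08410336 -0.49452757  0.87482615]
45.668106936198484 320.0486375790191 195.08379917359193 [0.34496403 0.05286611 1.30957482]
{'clock': 0.1, 'joint_pos': array([-1.26161766,  0.33278618, -0.06468425,  1.46081278,  0.02161572,
        1.3499066 , -0.0884871 ]), 'joint_velocities': array([ 0.00119032, -0.00074477,  0.00056729, -0.003195  ,  0.00049835,
        0.00048404, -0.00133742]), 'tau': array([ 1.78711518e-03, -6.26739120e+01,  4.93800826e-02, -3.92435825e+01,
        1.63209345e-02,  6.73143266e-03, -2.08341999e-05]), 'position': array([0.20349435, 0.59062284, 0.24163077]), 'ee_rot': array([ 1.65119756e-01,  9.86273337e-01, -6.05252275e-04, -6.35218329e-05]), 'ft_force': array([-0.42727014, -0.04971483, -0.39543396]), 'torque': array([-0.01702153, -0.03371196, -0.02672116]), 'grasp_force': 0.0, 'grip_width': 0.9990558232806176}
0.011
```

View pics/a.png

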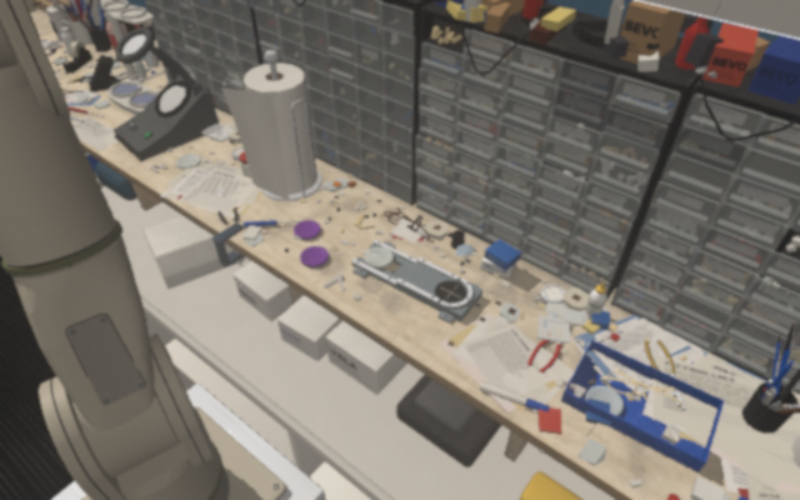

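View pics/b.png

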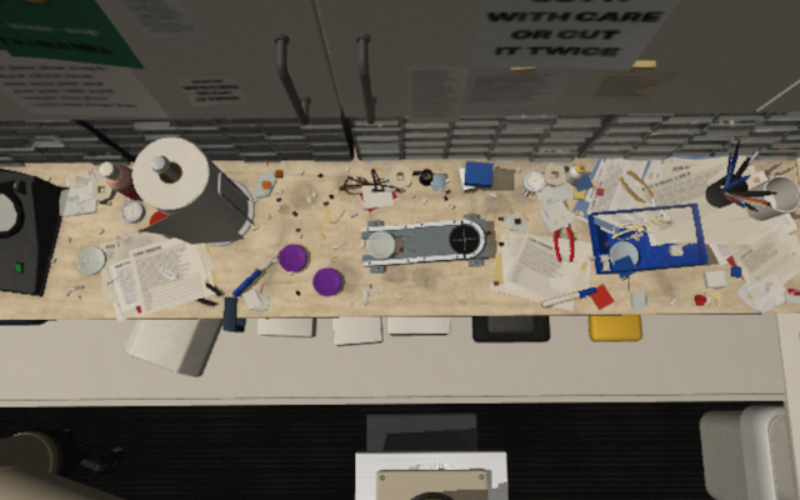

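The pale disc at (380,245) in the top view is on the jig's lower deck. The purple discs at (293,258) and (327,282), and the pale discs at (91,260) and (622,255), are off the jig. So the one on the jig is the blank, with the nest at (465,239). An enlarged crop should confirm it.

```bash
python3 - <<'E'
from h import *
b=cam("top"); save(b,"c.png",(275,160,405,230),6)
a=cam("scene"); save(a,"d.png",(270,185,400,265),6)
for n,u,v,z in(("blank",380,245,.019),("nest",465,239,.0165),("left",362,245,.02)): print(n,ray(b,u/1.25,v/1.25,z))
E
```

```text
blank [0.58991945 0.10385979 0.019     ]
nest [ 0.60223511 -0.08474056  0.0165    ]
left [0.59009088 0.14363709 0.02      ]
```

View pics/c.png

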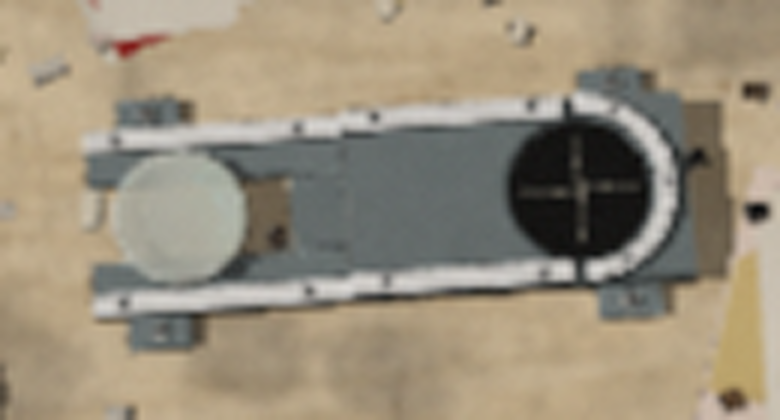

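View pics/d.png

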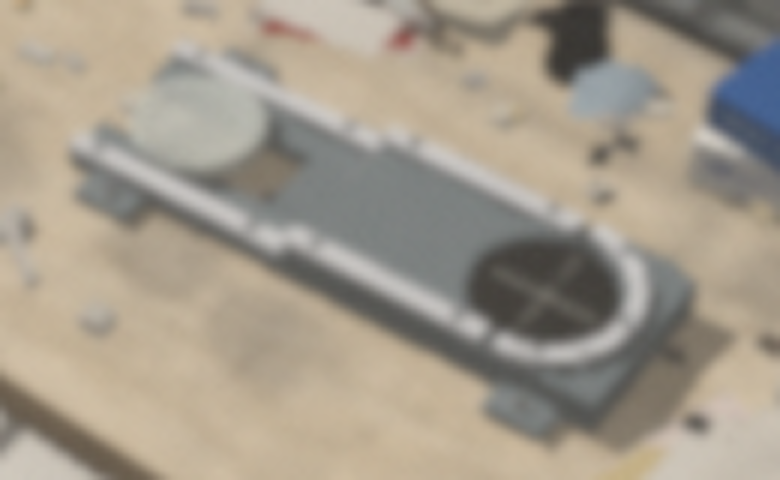

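Confirmed: the pale disc at crop (180,216) lies over the slot on the lower deck. The nest centre is at crop (581,190), the left wall ends are near (85,142) and (97,305), and the stop seam is at x≈347. Next I'll compute the jig frame and the start offsets.

```bash
python3 - <<'E'
from h import *
b=cam("top");a=cam("scene")
P=lambda u,v,z:ray(b,275+(u-2.5)/6,160+(v-2.5)/6,z)
S=lambda u,v,z:ray(a,270+(u-2.5)/6,185+(v-2.5)/6,z)
n=P(581,190,.0165); e1=P(85,142,.016);e2=P(97,305,.016); w1=P(345,122,.026);w2=P(350,282,.026)
m=(e1+e2)/2; w=(w1+w2)/2; bl=P(180,216,.017)
print("nest",n,S(545,292,.0165),"left",m,"seam",w,"blank",bl,S(200,122,.017))
print("dist nest-left 228:",np.linalg.norm((n-m)[:2]),"nest-seam 108:",np.linalg.norm((n-w)[:2]),"width",np.linalg.norm((e1-e2)[:2]),np.linalg.norm((w1-w2)[:2]))
d=(n-m)[:2];d/=np.linalg.norm(d); print("d",d,np.degrees(np.arctan2(*d[::-1])))
# wall direction
for q in((85,142,565,103),(97,305,580,275)): v=P(q[2],q[3],.026)-P(q[0],q[1],.016);print(np.degrees(np.arctan2(v[1],v[0])))
edge=n[:2]-.108*d; print("edge",edge,"blank in jig x",(bl[:2]-edge)@d,"y",(bl[:2]-edge)@np.array([-d[1],d[0]]))
E
```

```text
nest [ 0.60210848 -0.08311956  0.0165    ] [ 0.60513552 -0.08009533  0.0165    ] left [0.58870646 0.14350879 0.016     ] seam [0.59578581 0.02509869 0.026     ] blank [0.59145945 0.10232046 0.017     ] [0.59277839 0.10320266 0.017     ]
dist nest-left 228: 0.2270242753224866 nest-seam 108: 0.10840279546560354 width 0.0769054163508411 0.07483117325526766
d [ 0.05903345 -0.99825601] -86.61566492520105
-86.34853378257233
-87.33014871094176
edge [0.59573287 0.02469209] blank in jig x -0.07774526399750728 y 0.00031669917551738284
```

```bash
cat >> h.py <<'E'
d=np.array([.0582,-.9983,0]); d/=np.linalg.norm(d); s=np.array([-d[1],d[0],0]); E0=np.array([.5960,.0250,0])
B=np.array([d,s,[0,0,1.]])   # jig axes as rows
def st():
    o=get_obs(); r=R.from_quat(o["ee_rot"]).as_matrix(); p=np.array(o["position"]); tip=p+.011*r[:,2]
    J=B@r; print("t",round(o["clock"],2),"tip jig mm",(B@(tip-E0)*1e3).round(1),"tilt",np.degrees(np.arctan2(J[0,2],-J[2,2])).round(1),"F jig",(B@np.array(o["ft_force"])).round(1),"grip",round(o["grip_width"],2),"jv",np.abs(o["joint_velocities"]).max().round(3)); return o,r,tip
def to(D,S,U,tilt=15):
    o,r,tip=st(); t=E0+B.T@(np.array([D,S,U])/1e3); print("shift tool mm",(r.T@(t-tip)*1e3).round(1))
    q=np.radians(tilt); z=np.sin(q)*d-np.cos(q)*np.array([0,0,1]); y=s; T=np.array([np.cross(y,z),y,z]).T
    print("turn deg (tool)",np.degrees(R.from_matrix(r.T@T).as_rotvec()).round(1))
    print("after turn, shift", (T.T@(t-(tip-.011*r[:,2]+.011*T[:,2]))*1e3).round(1))
E
python3 -c "
from h import *
to(-140,0,100,0)"
```

```text
t 0.3 tip jig mm [-587.7 -358.9  231. ] tilt 0.0 F jig [-0.4  0.7 -0.5] grip 1.0 jv 0.002
shift tool mm [-502.1 -277.5  131.2]
turn deg (tool) [-0.   0.  67.7]
after turn, shift [-447.7  358.9  131. ]
```

>>> apply_moves(
  rows=[
    {"x":-35,"y":-20,"gripper":1},
    {"x":-35,"y":-20,"gripper":1},
    {"x":-35,"y":-20,"gripper":1},
    {"x":-35,"y":-20,"gripper":1},
    {"x":-35,"y":-20,"gripper":1},
  ],
  newtons=40,
)

```text
invalid input at $.rows[0]: expected keys x, y, z, ax, ay, az, gripper
```

>>> apply_moves(
  rows=[
    {"x":-35,"y":-20,"gripper":1},
    {"x":-35,"y":-20,"gripper":1},
    {"x":-35,"y":-20,"gripper":1},
    {"x":-35,"y":-20,"gripper":1},
    {"x":-35,"y":-20,"gripper":1},
  ],
)

```text
invalid input at $.rows[0]: expected keys x, y, z, ax, ay, az, gripper
```

>>> apply_moves(
  rows=[
    {"az":7,"gripper":1},
    {"az":7,"gripper":1},
    {"az":7,"gripper":1},
    {"az":7,"gripper":1},
    {"az":7,"gripper":1},
  ],
)

```text
invalid input at $.rows[0]: expected keys x, y, z, ax, ay, az, gripper
```

```bash
python3 -c "
from h import *
to(-140,0,100,15)"
```

```text
t 0.3 tip jig mm [-587.7 -358.9  231. ] tilt 0.0 F jig [-0.4  0.7 -0.5] grip 1.0 jv 0.002
shift tool mm [-502.1 -277.5  131.2]
turn deg (tool) [  8.8 -13.2  67.2]
after turn, shift [-395.7  358.9  242.1]
```

All keys are required.

>>> apply_moves(
  rows=[
    {"x":-35,"y":-20,"z":0,"ax":0,"ay":0,"az":0,"gripper":1},
    {"x":-35,"y":-20,"z":0,"ax":0,"ay":0,"az":0,"gripper":1},
    {"x":-35,"y":-20,"z":0,"ax":0,"ay":0,"az":0,"gripper":1},
    {"x":-35,"y":-20,"z":0,"ax":0,"ay":0,"az":0,"gripper":1},
    {"x":-35,"y":-20,"z":0,"ax":0,"ay":0,"az":0,"gripper":1},
  ],
  newtons=40,
)

```text
clock: 0.72
position: [0.3374, 0.4377, 0.2424]
ee_rot: [0.165, 0.986, 0.0, 0.0]
ft_force: [0.2, 0.5, 0.1]
grip_width: 0.298
grasp_force: 0.0
```

>>> apply_moves(
  rows=[
    {"x":-35,"y":-20,"z":0,"ax":0,"ay":0,"az":0,"gripper":1},
    {"x":-35,"y":-20,"z":0,"ax":0,"ay":0,"az":0,"gripper":1},
    {"x":-35,"y":-20,"z":0,"ax":0,"ay":0,"az":0,"gripper":1},
    {"x":-35,"y":-20,"z":0,"ax":0,"ay":0,"az":0,"gripper":1},
    {"x":-35,"y":-20,"z":0,"ax":0,"ay":0,"az":0,"gripper":1},
  ],
)

```text
clock: 1.13
position: [0.4703, 0.2861, 0.2426]
ee_rot: [0.165, 0.986, 0.0, 0.0]
ft_force: [0.9, 0.0, 0.3]
grip_width: 0.005
grasp_force: 0.0
```

>>> apply_moves(
  rows=[
    {"x":0,"y":0,"z":0,"ax":0,"ay":0,"az":7,"gripper":1},
    {"x":0,"y":0,"z":0,"ax":0,"ay":0,"az":7,"gripper":1},
    {"x":0,"y":0,"z":0,"ax":0,"ay":0,"az":7,"gripper":1},
    {"x":0,"y":0,"z":0,"ax":0,"ay":0,"az":7,"gripper":1},
    {"x":0,"y":0,"z":0,"ax":0,"ay":0,"az":7,"gripper":1},
  ],
)

```text
clock: 1.55
position: [0.4693, 0.2877, 0.2423]
ee_rot: [0.457, 0.89, 0.0, -0.0]
ft_force: [1.1, -0.5, 0.5]
grip_width: 0.005
grasp_force: 0.0
```

>>> apply_moves(
  rows=[
    {"x":0,"y":0,"z":0,"ax":0,"ay":0,"az":7,"gripper":1},
    {"x":0,"y":0,"z":0,"ax":0,"ay":0,"az":7,"gripper":1},
    {"x":0,"y":0,"z":0,"ax":0,"ay":0,"az":7,"gripper":1},
    {"x":0,"y":0,"z":0,"ax":0,"ay":0,"az":7,"gripper":1},
    {"x":0,"y":0,"z":0,"ax":0,"ay":0,"az":4.7,"gripper":1},
  ],
)

```text
clock: 1.97
position: [0.4693, 0.2878, 0.2423]
ee_rot: [0.689, 0.725, 0.0, -0.0]
ft_force: [-0.3, -0.1, 0.4]
grip_width: -0.003
grasp_force: 0.0
```

```bash
python3 -c "
from h import *
to(-150,0,50,15)"
```

```text
t 1.97 tip jig mm [-269.8 -111.2  231.3] tilt -0.0 F jig [ 0.1 -0.3  0.4] grip -0.0 jv 0.904
shift tool mm [-119.   112.1  181.3]
turn deg (tool) [ -0.1 -15.   -0.4]
after turn, shift [-65.9 111.2 205.8]
```

>>> apply_moves(
  rows=[
    {"x":-23,"y":22.4,"z":22,"ax":0,"ay":0,"az":0,"gripper":1},
    {"x":-23,"y":22.4,"z":22,"ax":0,"ay":0,"az":0,"gripper":1},
    {"x":-23,"y":22.4,"z":22,"ax":0,"ay":0,"az":0,"gripper":1},
    {"x":-23,"y":22.4,"z":22,"ax":0,"ay":0,"az":0,"gripper":1},
    {"x":-23,"y":22.4,"z":22,"ax":0,"ay":0,"az":0,"gripper":1},
  ],
)

```text
clock: 2.38
position: [0.5887, 0.1785, 0.1314]
ee_rot: [0.686, 0.727, 0.0, 0.0]
ft_force: [1.2, 0.1, 0.4]
grip_width: 0.0
grasp_force: 0.0
```

>>> apply_moves(
  rows=[
    {"x":0,"y":0,"z":0,"ax":0,"ay":-5,"az":0,"gripper":1},
    {"x":0,"y":0,"z":0,"ax":0,"ay":-5,"az":0,"gripper":1},
    {"x":0,"y":0,"z":0,"ax":0,"ay":-5,"az":0,"gripper":1},
    {"x":0,"y":0,"z":0,"ax":0,"ay":0,"az":0,"gripper":1},
  ],
)

```text
clock: 2.72
position: [0.5866, 0.1838, 0.1308]
ee_rot: [0.678, 0.723, -0.091, 0.096]
ft_force: [-0.8, 2.2, -0.2]
grip_width: -0.001
grasp_force: 0.0
```

```bash
python3 -c "
from h import *
to(-150,0,30,15)
to(-150,0,15,15)"
```

```text
t 2.72 tip jig mm [-156.2   -0.2  120.2] tilt 15.2 F jig [-2.2 -0.6 -0.2] grip -0.0 jv 0.115
shift tool mm [17.6  0.3 88.7]
turn deg (tool) [-0.   0.2  0.3]
after turn, shift [17.3  0.2 88.7]
t 2.72 tip jig mm [-156.2   -0.2  120.2] tilt 15.2 F jig [-2.2 -0.6 -0.2] grip -0.0 jv 0.115
shift tool mm [ 21.6   0.4 103.2]
turn deg (tool) [-0.   0.2  0.3]
after turn, shift [ 21.2   0.2 103.2]
```

>>> apply_moves(
  rows=[
    {"x":7,"y":0,"z":34,"ax":0,"ay":0,"az":0.3,"gripper":1},
    {"x":7,"y":0,"z":34,"ax":0,"ay":0,"az":0,"gripper":1},
    {"x":7,"y":0,"z":34,"ax":0,"ay":0,"az":0,"gripper":1},
    {"x":0,"y":0,"z":0,"ax":0,"ay":0,"az":0,"gripper":1},
  ],
)

```text
clock: 3.05
position: [0.5843, 0.171, 0.0224]
ee_rot: [0.683, 0.719, -0.093, 0.093]
ft_force: [-1.0, 0.2, -1.3]
grip_width: 0.004
grasp_force: 0.0
```

```bash
python3 - <<'E'
from h import *
to(-145,0,5,15)
a=cam("scene"); b=cam("top")
x=cv2.resize(a["color"][180:250,240:360],None,fx=6,fy=6,interpolation=2); y=cv2.resize(b["color"][160:230,240:360],None,fx=6,fy=6,interpolation=2)
cv2.imwrite("pics/e.png",cv2.resize(np.vstack([x,y])[...,::-1],None,fx=.7,fy=.7))
E
```

```text
t 3.05 tip jig mm [-143.6   -3.2   11.7] tilt 15.1 F jig [-0.3 -1.  -1.3] grip 0.0 jv 0.123
shift tool mm [3.2 3.3 6.1]
turn deg (tool) [-0.5  0.1 -0.3]
after turn, shift [3.1 3.1 6.1]
```

View pics/e.png

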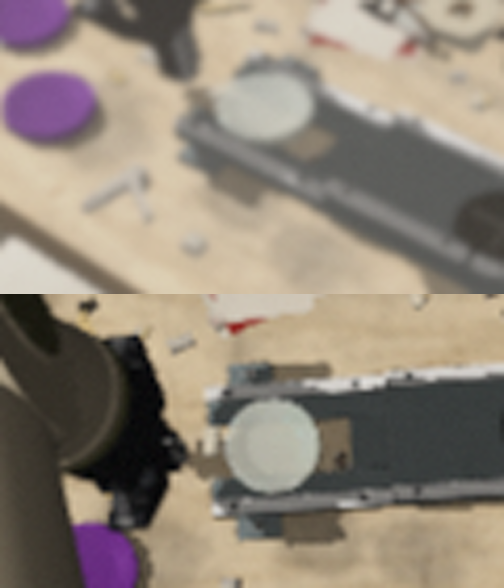

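The scene shows the fingertip just short of the jig's open end, at (180,450) in the lower panel. It is in line with the slot and the blank (272,447). I'll shift 3 mm sideways, lower, and push.

>>> apply_moves(
  rows=[
    {"x":3,"y":3.2,"z":4,"ax":-0.5,"ay":0,"az":0,"gripper":1},
    {"x":0.5,"y":0,"z":2,"ax":0,"ay":0,"az":0,"gripper":1},
    {"x":0,"y":0,"z":0,"ax":0,"ay":0,"az":0,"gripper":1},
  ],
)

```text
clock: 3.4
position: [0.5922, 0.1761, 0.023]
ee_rot: [0.682, 0.72, -0.085, 0.098]
ft_force: [0.8, 0.3, -0.3]
grip_width: 0.001
grasp_force: 0.0
```

```bash
python3 -c "
from h import *
to(-120,0,5,15)"
```

```text
t 3.4 tip jig mm [-148.3    5.1   12.4] tilt 14.9 F jig [-0.2  0.8 -0.3] grip 0.0 jv 0.008
shift tool mm [-25.4  -5.1  14.4]
turn deg (tool) [ 0.6 -0.1 -0.4]
after turn, shift [-25.4  -5.   14.5]
```

>>> apply_moves(
  rows=[
    {"x":1,"y":-5,"z":4,"ax":0.6,"ay":0,"az":-0.4,"gripper":1},
    {"x":1,"y":0,"z":3.5,"ax":0,"ay":0,"az":0,"gripper":1},
    {"x":0,"y":0,"z":0,"ax":0,"ay":0,"az":0,"gripper":1},
    {"x":0,"y":0,"z":0,"ax":0,"ay":0,"az":0,"gripper":1},
  ],
)

```text
clock: 3.73
position: [0.5862, 0.1751, 0.0137]
ee_rot: [0.68, 0.721, -0.09, 0.094]
ft_force: [-0.3, 0.5, -0.6]
grip_width: 0.002
grasp_force: 0.0
```

```bash
python3 -c "
from h import *
to(-120,0,5,15)"
```

```text
t 3.73 tip jig mm [-147.5   -1.1    3. ] tilt 15.0 F jig [-0.6 -0.3 -0.6] grip 0.0 jv 0.006
shift tool mm [-27.1   1.1   5.2]
turn deg (tool) [-0.1  0.   0.1]
after turn, shift [-27.1   1.1   5.2]
```

>>> apply_moves(
  rows=[
    {"x":-8,"y":1,"z":1.5,"ax":0,"ay":0,"az":0,"gripper":1},
    {"x":-8,"y":0,"z":2,"ax":0,"ay":0,"az":0,"gripper":1},
    {"x":-8,"y":0,"z":2,"ax":0,"ay":0,"az":0,"gripper":1},
    {"x":-8,"y":0,"z":2.1,"ax":0,"ay":0,"az":0,"gripper":1},
    {"x":0,"y":0,"z":0,"ax":0,"ay":0,"az":0,"gripper":1},
  ],
)

```text
clock: 4.15
position: [0.5895, 0.139, 0.015]
ee_rot: [0.681, 0.72, -0.091, 0.095]
ft_force: [0.1, -0.4, 0.5]
grip_width: 0.003
grasp_force: 0.0
```

```bash
python3 -c "
from h import *
to(-85,0,4,15)"
```

```text
t 4.15 tip jig mm [-1.114e+02  1.000e-01  4.400e+00] tilt 15.1 F jig [0.4 0.1 0.5] grip 0.0 jv 0.023
shift tool mm [-25.3  -0.1   7.3]
turn deg (tool) [-0.2  0.1 -0.1]
after turn, shift [-25.4  -0.2   7.2]
```

>>> apply_moves(
  rows=[
    {"x":-6,"y":0,"z":1.7,"ax":0,"ay":0,"az":0,"gripper":1},
    {"x":-6,"y":0,"z":1.7,"ax":0,"ay":0,"az":0,"gripper":1},
    {"x":-6,"y":0,"z":1.7,"ax":0,"ay":0,"az":0,"gripper":1},
    {"x":-6,"y":0,"z":1.7,"ax":0,"ay":0,"az":0,"gripper":1},
    {"x":0,"y":0,"z":0,"ax":0,"ay":0,"az":0,"gripper":1},
  ],
)

```text
clock: 4.57
position: [0.5908, 0.1154, 0.0145]
ee_rot: [0.681, 0.721, -0.091, 0.094]
ft_force: [-0.6, -0.7, 0.0]
grip_width: 0.001
grasp_force: 0.0
```

```bash
python3 - <<'E'
from h import *
to(-78,0,4,15)
a=cam("scene"); b=cam("top")
x=cv2.resize(a["color"][180:250,260:380],None,fx=6,fy=6,interpolation=2); y=cv2.resize(b["color"][160:230,260:380],None,fx=6,fy=6,interpolation=2)
cv2.imwrite("pics/f.png",cv2.resize(np.vstack([x,y])[...,::-1],None,fx=.7,fy=.7))
E
```

```text
t 4.57 tip jig mm [-87.7   0.1   3.9] tilt 15.0 F jig [ 0.6 -0.7  0. ] grip 0.0 jv 0.018
shift tool mm [-9.4 -0.1  2.4]
turn deg (tool) [-0.1  0.  -0. ]
after turn, shift [-9.4 -0.1  2.4]
```

View pics/f.png

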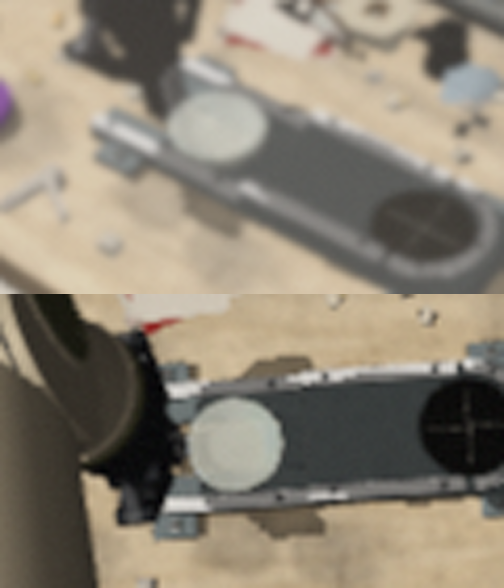

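The blank, centre (236,444) in the lower panel, is still on the lower deck and touching the finger. It works out at about D=-44 mm, so there are 12 mm left to the stop.

>>> apply_moves(
  rows=[
    {"x":-4,"y":0,"z":1.1,"ax":0,"ay":0,"az":0,"gripper":1},
    {"x":-4,"y":0,"z":1.1,"ax":0,"ay":0,"az":0,"gripper":1},
    {"x":-3,"y":0,"z":0.8,"ax":0,"ay":0,"az":0,"gripper":1},
    {"x":0,"y":0,"z":0,"ax":0,"ay":0,"az":0,"gripper":1},
  ],
)

```text
clock: 5.0
position: [0.5914, 0.1049, 0.0144]
ee_rot: [0.68, 0.721, -0.091, 0.094]
ft_force: [-0.8, 0.0, 0.6]
grip_width: 0.0
grasp_force: 0.0
```

```bash
python3 -c "
from h import *
to(-73,0,4,15)"
```

```text
t 5.0 tip jig mm [-77.2   0.1   3.8] tilt 15.0 F jig [-0.1 -0.8  0.6] grip 0.0 jv 0.009
shift tool mm [-4.1 -0.   0.9]
turn deg (tool) [-0.1  0.   0. ]
after turn, shift [-4.1 -0.1  0.9]
```

>>> apply_moves(
  rows=[
    {"x":-2,"y":0,"z":0.5,"ax":0,"ay":0,"az":0,"gripper":1},
    {"x":-1,"y":0,"z":0.3,"ax":0,"ay":0,"az":0,"gripper":1},
    {"x":0,"y":0,"z":0,"ax":0,"ay":0,"az":0,"gripper":1},
  ],
)

```text
clock: 5.25
position: [0.5916, 0.1027, 0.0144]
ee_rot: [0.68, 0.721, -0.09, 0.094]
ft_force: [0.1, 0.4, 0.6]
grip_width: -0.003
grasp_force: 0.0
```

```bash
python3 -c "
from h import *
to(-73,0,4,15)"
```

```text
t 5.25 tip jig mm [-74.9   0.1   3.8] tilt 15.0 F jig [-0.4  0.1  0.6] grip -0.0 jv 0.003
shift tool mm [-1.9 -0.1  0.3]
turn deg (tool) [-0.1  0.   0. ]
after turn, shift [-1.9 -0.1  0.3]
```

>>> apply_moves(
  rows=[
    {"x":-1.5,"y":0,"z":0.4,"ax":0,"ay":0,"az":0,"gripper":1},
    {"x":-1,"y":0,"z":0.3,"ax":0,"ay":0,"az":0,"gripper":1},
    {"x":0,"y":0,"z":0,"ax":0,"ay":0,"az":0,"gripper":1},
  ],
)

```text
clock: 5.5
position: [0.5917, 0.1001, 0.0143]
ee_rot: [0.68, 0.721, -0.09, 0.094]
ft_force: [-0.4, -0.1, -0.4]
grip_width: -0.005
grasp_force: 0.0
```

```bash
python3 -c "
from h import *
to(-73,0,4,15)"
```

```text
t 5.5 tip jig mm [-72.4   0.1   3.7] tilt 15.0 F jig [ 0.1 -0.4 -0.4] grip -0.0 jv 0.003
shift tool mm [ 0.5 -0.1 -0.4]
turn deg (tool) [-0.1  0.   0. ]
after turn, shift [ 0.5 -0.1 -0.4]
```

>>> apply_moves(
  rows=[
    {"x":-1.5,"y":0,"z":0.4,"ax":0,"ay":0,"az":0,"gripper":1},
    {"x":0,"y":0,"z":0,"ax":0,"ay":0,"az":0,"gripper":1},
  ],
)

```text
clock: 5.67
position: [0.5919, 0.0996, 0.0144]
ee_rot: [0.68, 0.722, -0.09, 0.094]
ft_force: [0.1, 3.2, -0.2]
grip_width: -0.005
grasp_force: 1.1
```

```bash
python3 - <<'E'
from h import *
to(-73,0,4,15)
a=cam("scene"); b=cam("top")
x=cv2.resize(a["color"][180:250,260:380],None,fx=6,fy=6,interpolation=2); y=cv2.resize(b["color"][160:230,260:380],None,fx=6,fy=6,interpolation=2)
cv2.imwrite("pics/g.png",cv2.resize(np.vstack([x,y])[...,::-1],None,fx=.7,fy=.7))
E
```

```text
t 5.67 tip jig mm [-71.8   0.2   3.7] tilt 14.9 F jig [-3.2  0.3 -0.2] grip -0.0 jv 0.005
shift tool mm [ 1.1 -0.2 -0.6]
turn deg (tool) [-0.1 -0.1  0.1]
after turn, shift [ 1.1 -0.2 -0.6]
```

View pics/g.png

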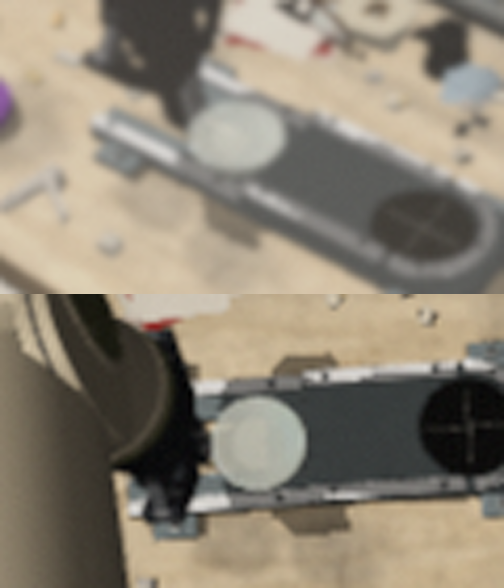

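The blank is now at the stop: centre (260,442), with a force step of -3.2 N at tip D=-72. I'll start the lift.

>>> apply_moves(
  rows=[
    {"x":-0.7,"y":0,"z":-2.7,"ax":0,"ay":0,"az":0,"gripper":1},
    {"x":-0.7,"y":0,"z":-2.6,"ax":0,"ay":0,"az":0,"gripper":1},
    {"x":-1.4,"y":0,"z":-5.2,"ax":0,"ay":0,"az":0,"gripper":1},
    {"x":-1.8,"y":0,"z":-5,"ax":0,"ay":0,"az":0,"gripper":1},
    {"x":0,"y":0,"z":0,"ax":0,"ay":0,"az":0,"gripper":1},
  ],
)

```text
clock: 6.18
position: [0.5928, 0.0985, 0.0321]
ee_rot: [0.68, 0.721, -0.089, 0.095]
ft_force: [0.9, 4.6, 1.3]
grip_width: -0.001
grasp_force: 2.0
```

```bash
python3 - <<'E'
from h import *
to(-73,0,4,15)
a=cam("scene"); b=cam("top")
x=cv2.resize(a["color"][180:250,260:380],None,fx=6,fy=6,interpolation=2); y=cv2.resize(b["color"][160:230,260:380],None,fx=6,fy=6,interpolation=2)
cv2.imwrite("pics/i.png",cv2.resize(np.vstack([x,y])[...,::-1],None,fx=.7,fy=.7))
E
```

```text
t 6.18 tip jig mm [-70.7   1.1  21.4] tilt 15.0 F jig [-4.5  1.1  1.3] grip -0.0 jv 0.02
shift tool mm [ 6.7 -1.1 16.3]
turn deg (tool) [ 0. -0.  0.]
after turn, shift [ 6.7 -1.1 16.3]
```

View pics/i.png

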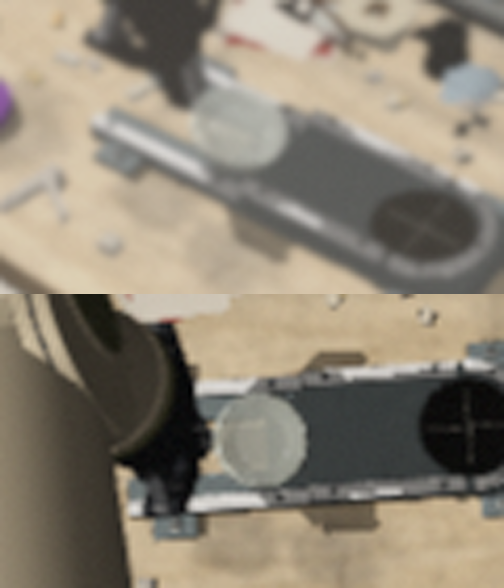

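The blank is tilted up on the finger: in the scene panel its near rim at (200,100) is raised, and there is a steady 4.5 N. I'll continue along the arc.

>>> apply_moves(
  rows=[
    {"x":-2.2,"y":-0.5,"z":-4.8,"ax":0,"ay":0,"az":0,"gripper":1},
    {"x":-2.6,"y":0,"z":-4.5,"ax":0,"ay":0,"az":0,"gripper":1},
    {"x":-3,"y":0,"z":-4.2,"ax":0,"ay":0,"az":0,"gripper":1},
    {"x":0,"y":0,"z":0,"ax":0,"ay":0,"az":0,"gripper":1},
  ],
)

```text
clock: 6.62
position: [0.5922, 0.0929, 0.0467]
ee_rot: [0.681, 0.721, -0.09, 0.095]
ft_force: [0.3, 0.2, 1.0]
grip_width: -0.002
grasp_force: 0.2
```

```bash
python3 -c "
from h import *
st()"
```

```text
t 6.62 tip jig mm [-65.1   0.1  36.1] tilt 15.1 F jig [-0.2  0.3  1. ] grip -0.0 jv 0.014
```

```bash
cat >> h.py <<'E'
def disc(phi,n=48):
    t=np.linspace(0,2*np.pi,n,endpoint=False);p=np.radians(phi);o=[]
    piv=np.array([-9*np.sin(p),0,10.])
    ex=np.array([-np.cos(p),0,np.sin(p)]); nz=np.array([np.sin(p),0,np.cos(p)])
    for h in(0,9):
        o.append(np.array([piv+ex*(31.5+31.5*np.cos(a))+np.array([0,31.5*np.sin(a),0])+nz*h for a in t]))
    return E0+(np.vstack(o)/1e3)@B
def fit(phis):
    for n in("scene","top"):
        c=cam(n); im=c["color"].astype(float); k=4
        big=cv2.resize(cv2.GaussianBlur(im,(3,3),0),None,fx=k,fy=k); r=[]
        for ph in phis:
            q=cv2.convexHull((proj(c,disc(ph))*k+k/2).astype(np.int32)); m=np.zeros(big.shape[:2],np.uint8); cv2.fillConvexPoly(m,q,1)
            ring=cv2.dilate(m,np.ones((9,9)))-m; inn=m-cv2.erode(m,np.ones((9,9)))
            r.append((ph,big[inn>0].mean(0).round(0).tolist(),big[ring>0].mean(0).round(0).tolist(),round(big[inn>0].mean()-big[ring>0].mean(),1),round(big[m>0].std(),1)))
        print(n); [print(x) for x in r]
E
python3 -c "
from h import *
fit([0,10,20,25,30,35,40,50])"
```

```text
scene
(0, [147.0, 146.0, 140.0], [150.0, 148.0, 142.0], np.float64(-2.6), np.float64(17.4))
(10, [148.0, 147.0, 140.0], [149.0, 147.0, 140.0], np.float64(-0.7), np.float64(15.8))
(20, [151.0, 149.0, 141.0], [150.0, 147.0, 139.0], np.float64(2.2), np.float64(14.7))
(25, [154.0, 151.0, 142.0], [152.0, 148.0, 139.0], np.float64(3.0), np.float64(14.1))
(30, [155.0, 153.0, 143.0], [153.0, 149.0, 139.0], np.float64(3.5), np.float64(13.7))
(35, [158.0, 154.0, 145.0], [155.0, 150.0, 140.0], np.float64(4.0), np.float64(13.8))
(40, [159.0, 155.0, 145.0], [156.0, 152.0, 141.0], np.float64(3.7), np.float64(14.2))
(50, [159.0, 155.0, 144.0], [157.0, 152.0, 141.0], np.float64(2.3), np.float64(16.3))
top
(0, [112.0, 113.0, 106.0], [103.0, 105.0, 100.0], np.float64(7.7), np.float64(21.5))
(10, [113.0, 113.0, 106.0], [104.0, 105.0, 101.0], np.float64(7.4), np.float64(22.2))
(20, [115.0, 115.0, 108.0], [105.0, 106.0, 102.0], np.float64(8.0), np.float64(21.5))
(25, [118.0, 118.0, 111.0], [108.0, 108.0, 104.0], np.float64(8.9), np.float64(20.3))
(30, [121.0, 122.0, 114.0], [110.0, 111.0, 106.0], np.float64(10.5), np.float64(19.2))
(35, [126.0, 127.0, 120.0], [115.0, 116.0, 110.0], np.float64(11.0), np.float64(18.1))
(40, [128.0, 129.0, 122.0], [120.0, 121.0, 116.0], np.float64(7.1), np.float64(17.0))
(50, [113.0, 114.0, 107.0], [119.0, 120.0, 114.0], np.float64(-6.4), np.float64(12.6))
```

The fit gives φ≈34°, so the blank is riding on the finger. Continuing.

>>> apply_moves(
  rows=[
    {"x":-3.9,"y":0,"z":-3.4,"ax":0,"ay":0,"az":0,"gripper":1},
    {"x":-4.2,"y":0,"z":-3,"ax":0,"ay":0,"az":0,"gripper":1},
    {"x":-4.4,"y":0,"z":-2.6,"ax":0,"ay":0,"az":0,"gripper":1},
    {"x":0,"y":0,"z":0,"ax":0,"ay":0,"az":0,"gripper":1},
  ],
)

```text
clock: 7.05
position: [0.5927, 0.0831, 0.0585]
ee_rot: [0.681, 0.721, -0.09, 0.095]
ft_force: [-0.2, -0.2, -0.6]
grip_width: 0.001
grasp_force: 0.1
```

```bash
python3 -c "
from h import *
st()
fit([30,40,45,50,55,60,65])"
```

```text
t 7.05 tip jig mm [-55.3   0.1  47.8] tilt 15.0 F jig [ 0.2 -0.2 -0.6] grip 0.0 jv 0.012
scene
(30, [148.0, 145.0, 136.0], [145.0, 142.0, 133.0], np.float64(3.0), np.float64(17.1))
(40, [150.0, 147.0, 137.0], [150.0, 146.0, 135.0], np.float64(1.1), np.float64(15.4))
(45, [152.0, 149.0, 139.0], [153.0, 148.0, 137.0], np.float64(0.8), np.float64(15.0))
(50, [154.0, 151.0, 141.0], [155.0, 150.0, 139.0], np.float64(0.5), np.float64(15.1))
(55, [156.0, 152.0, 141.0], [158.0, 152.0, 141.0], np.float64(-0.8), np.float64(15.6))
(60, [155.0, 151.0, 140.0], [159.0, 153.0, 142.0], np.float64(-3.0), np.float64(16.5))
(65, [153.0, 148.0, 138.0], [157.0, 152.0, 140.0], np.float64(-3.4), np.float64(17.9))
top
(30, [95.0, 96.0, 90.0], [93.0, 94.0, 91.0], np.float64(0.7), np.float64(35.6))
(40, [105.0, 105.0, 99.0], [104.0, 105.0, 101.0], np.float64(-0.3), np.float64(32.1))
(45, [112.0, 112.0, 106.0], [110.0, 111.0, 106.0], np.float64(0.7), np.float64(30.3))
(50, [120.0, 121.0, 115.0], [117.0, 118.0, 113.0], np.float64(3.0), np.float64(29.0))
(55, [123.0, 124.0, 118.0], [126.0, 127.0, 122.0], np.float64(-3.7), np.float64(26.0))
(60, [110.0, 111.0, 105.0], [126.0, 128.0, 123.0], np.float64(-16.6), np.float64(18.3))
(65, [100.0, 101.0, 96.0], [112.0, 113.0, 108.0], np.float64(-12.3), np.float64(16.1))
```

>>> apply_moves(
  rows=[
    {"x":-4.6,"y":0,"z":-2.1,"ax":0,"ay":0,"az":0,"gripper":1},
    {"x":-4.6,"y":0,"z":-2.1,"ax":0,"ay":0,"az":0,"gripper":1},
    {"x":-4.6,"y":0,"z":-2.1,"ax":0,"ay":0,"az":0,"gripper":1},
    {"x":0,"y":0,"z":0,"ax":0,"ay":0,"az":0,"gripper":1},
  ],
)

```text
clock: 7.48
position: [0.5934, 0.0715, 0.068]
ee_rot: [0.681, 0.721, -0.09, 0.095]
ft_force: [-0.6, -0.3, -0.3]
grip_width: -0.001
grasp_force: 0.0
```

```bash
python3 -c "
from h import *
st()
fit([45,55,60,65,70,75])
a=cam('scene');b=cam('top')
x=cv2.resize(a['color'][170:240,260:380],None,fx=6,fy=6,interpolation=2); y=cv2.resize(b['color'][160:230,260:380],None,fx=6,fy=6,interpolation=2)
cv2.imwrite('pics/j.png',cv2.resize(np.vstack([x,y])[...,::-1],None,fx=.7,fy=.7))"
```

```text
t 7.48 tip jig mm [-43.7   0.1  57.4] tilt 15.0 F jig [ 0.3 -0.6 -0.3] grip -0.0 jv 0.013
scene
(45, [145.0, 142.0, 132.0], [146.0, 141.0, 131.0], np.float64(0.3), np.float64(20.7))
(55, [148.0, 144.0, 134.0], [149.0, 144.0, 133.0], np.float64(-0.2), np.float64(19.1))
(60, [152.0, 148.0, 138.0], [152.0, 146.0, 135.0], np.float64(1.5), np.float64(18.7))
(65, [156.0, 152.0, 142.0], [155.0, 150.0, 138.0], np.float64(2.5), np.float64(18.9))
(70, [157.0, 153.0, 142.0], [159.0, 154.0, 143.0], np.float64(-1.5), np.float64(18.7))
(75, [152.0, 148.0, 138.0], [159.0, 154.0, 143.0], np.float64(-6.5), np.float64(18.6))
top
(45, [83.0, 84.0, 80.0], [82.0, 84.0, 81.0], np.float64(-0.2), np.float64(43.8))
(55, [96.0, 96.0, 90.0], [99.0, 100.0, 95.0], np.float64(-4.4), np.float64(38.0))
(60, [103.0, 103.0, 98.0], [106.0, 106.0, 101.0], np.float64(-3.1), np.float64(36.2))
(65, [119.0, 120.0, 114.0], [113.0, 114.0, 109.0], np.float64(5.2), np.float64(36.4))
(70, [121.0, 123.0, 117.0], [127.0, 129.0, 124.0], np.float64(-6.9), np.float64(31.3))
(75, [98.0, 100.0, 95.0], [118.0, 120.0, 115.0], np.float64(-20.0), np.float64(19.5))
```

View pics/j.png

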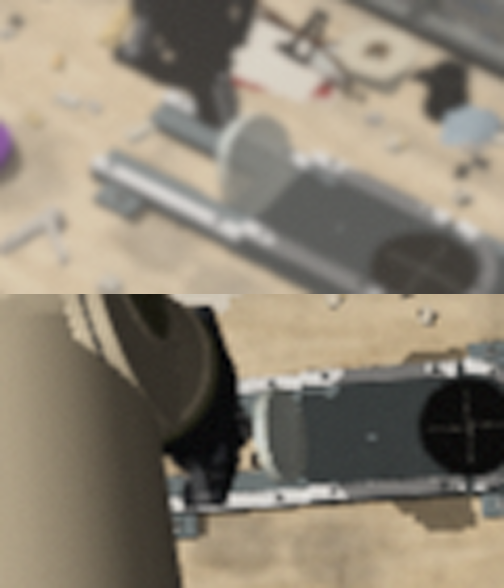

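The blank stands at about 65° against the stop: the scene panel shows the upright disc at (255,165), leaning on the fingertip. I'll now push horizontally to tip it over.

>>> apply_moves(
  rows=[
    {"x":-4.8,"y":0,"z":1.3,"ax":0,"ay":0,"az":0,"gripper":1},
    {"x":-4.8,"y":0,"z":1.3,"ax":0,"ay":0,"az":0,"gripper":1},
    {"x":-4.8,"y":0,"z":1.3,"ax":0,"ay":0,"az":0,"gripper":1},
    {"x":-3.5,"y":0,"z":1,"ax":0,"ay":0,"az":0,"gripper":1},
    {"x":0,"y":0,"z":0,"ax":0,"ay":0,"az":0,"gripper":1},
  ],
)

```text
clock: 8.1
position: [0.5941, 0.0528, 0.0671]
ee_rot: [0.681, 0.721, -0.091, 0.094]
ft_force: [0.1, -0.1, 0.2]
grip_width: 0.002
grasp_force: 0.0
```

```bash
python3 -c "
from h import *
st()
fit([70,75,80,85,90,95])"
```

```text
t 8.1 tip jig mm [-25.   -0.4  56.5] tilt 15.0 F jig [0.2 0.1 0.2] grip 0.0 jv 0.013
scene
(70, [133.0, 129.0, 120.0], [135.0, 131.0, 122.0], np.float64(-2.1), np.float64(25.4))
(75, [135.0, 132.0, 123.0], [137.0, 132.0, 123.0], np.float64(-0.9), np.float64(23.6))
(80, [142.0, 139.0, 130.0], [140.0, 136.0, 126.0], np.float64(2.9), np.float64(22.4))
(85, [150.0, 147.0, 138.0], [148.0, 144.0, 134.0], np.float64(3.3), np.float64(22.7))
(90, [147.0, 144.0, 136.0], [154.0, 150.0, 141.0], np.float64(-6.0), np.float64(21.0))
(95, [137.0, 134.0, 126.0], [147.0, 144.0, 135.0], np.float64(-9.3), np.float64(21.5))
top
(70, [74.0, 76.0, 73.0], [69.0, 71.0, 69.0], np.float64(4.7), np.float64(48.8))
(75, [83.0, 86.0, 83.0], [76.0, 78.0, 77.0], np.float64(6.8), np.float64(40.7))
(80, [99.0, 101.0, 98.0], [91.0, 93.0, 91.0], np.float64(7.1), np.float64(33.5))
(85, [117.0, 119.0, 114.0], [111.0, 113.0, 110.0], np.float64(5.6), np.float64(35.9))
(90, [108.0, 111.0, 106.0], [120.0, 122.0, 118.0], np.float64(-11.7), np.float64(34.4))
(95, [105.0, 108.0, 104.0], [120.0, 123.0, 119.0], np.float64(-15.2), np.float64(33.0))
```

>>> apply_moves(
  rows=[
    {"x":-2.5,"y":0,"z":0.7,"ax":0,"ay":0,"az":0,"gripper":1},
    {"x":-2.5,"y":0,"z":0.7,"ax":0,"ay":0,"az":0,"gripper":1},
    {"x":-2.5,"y":0,"z":0.7,"ax":0,"ay":0,"az":0,"gripper":1},
    {"x":-2.5,"y":0,"z":0.7,"ax":0,"ay":0,"az":0,"gripper":1},
    {"x":-2.5,"y":0,"z":0.7,"ax":0,"ay":0,"az":0,"gripper":1},
  ],
)

```text
clock: 8.62
position: [0.5948, 0.0411, 0.0669]
ee_rot: [0.68, 0.721, -0.09, 0.094]
ft_force: [0.1, -0.1, -0.4]
grip_width: -0.002
grasp_force: 0.0
```

```bash
python3 -c "
from h import *
st()"
```

```text
t 8.62 tip jig mm [-13.3  -0.3  56.2] tilt 15.0 F jig [ 0.1  0.1 -0.4] grip -0.0 jv 0.046
```

>>> apply_moves(
  rows=[
    {"x":-2.5,"y":0,"z":0.7,"ax":0,"ay":0,"az":0,"gripper":1},
    {"x":-2.5,"y":0,"z":0.7,"ax":0,"ay":0,"az":0,"gripper":1},
    {"x":-2.5,"y":0,"z":0.7,"ax":0,"ay":0,"az":0,"gripper":1},
    {"x":-2.5,"y":0,"z":0.7,"ax":0,"ay":0,"az":0,"gripper":1},
    {"x":0,"y":0,"z":0,"ax":0,"ay":0,"az":0,"gripper":1},
  ],
)

```text
clock: 9.03
position: [0.5954, 0.0302, 0.0668]
ee_rot: [0.68, 0.721, -0.09, 0.094]
ft_force: [0.9, 0.3, 0.3]
grip_width: -0.001
grasp_force: 0.0
```

```bash
cat >> h.py <<'E'
def flat(Ds,z0=20,Ss=(0,)):
    t=np.linspace(0,2*np.pi,48,endpoint=False)
    for n in("scene","top"):
        c=cam(n); k=4; big=cv2.resize(c["color"].astype(float),None,fx=k,fy=k); print(n)
        for D in Ds:
            for S in Ss:
                P=np.array([[D+31.5*np.cos(a),S+31.5*np.sin(a),h] for h in(z0,z0+9) for a in t])
                q=cv2.convexHull((proj(c,E0+(P/1e3)@B)*k+k/2).astype(np.int32)); m=np.zeros(big.shape[:2],np.uint8); cv2.fillConvexPoly(m,q,1)
                ring=cv2.dilate(m,np.ones((9,9)))-m; inn=m-cv2.erode(m,np.ones((9,9)))
                print(D,S,big[m>0].mean(0).round(0).tolist(),"edge",round(float(big[inn>0].mean()-big[ring>0].mean()),1),"std",round(float(big[m>0].std()),1))
E
python3 -c "
from h import *
st()
flat([5,10,15,20,25,30,35,40,45])"
```

```text
t 9.03 tip jig mm [-2.4 -0.3 56.2] tilt 15.0 F jig [-0.2  0.9  0.3] grip -0.0 jv 0.007
scene
5 0 [180.0, 180.0, 172.0] edge 6.5 std 19.0
10 0 [177.0, 178.0, 170.0] edge 4.2 std 22.5
15 0 [171.0, 172.0, 165.0] edge -5.3 std 28.6
20 0 [165.0, 166.0, 159.0] edge -9.7 std 32.3
25 0 [159.0, 159.0, 153.0] edge -10.1 std 34.0
30 0 [152.0, 153.0, 148.0] edge -10.9 std 34.6
35 0 [146.0, 148.0, 143.0] edge -10.3 std 34.7
40 0 [140.0, 142.0, 137.0] edge -9.5 std 34.7
45 0 [133.0, 135.0, 131.0] edge -9.7 std 34.5
top
5 0 [97.0, 99.0, 93.0] edge 2.9 std 71.0
10 0 [108.0, 109.0, 103.0] edge 11.4 std 67.9
15 0 [113.0, 114.0, 108.0] edge -5.0 std 62.9
20 0 [117.0, 119.0, 113.0] edge -5.8 std 57.4
25 0 [120.0, 123.0, 117.0] edge -0.7 std 51.7
30 0 [121.0, 124.0, 118.0] edge -0.8 std 46.9
35 0 [119.0, 123.0, 117.0] edge -1.7 std 44.3
40 0 [113.0, 117.0, 113.0] edge -1.2 std 44.3
45 0 [104.0, 108.0, 104.0] edge -5.6 std 44.7
```

>>> apply_moves(
  rows=[
    {"x":25,"y":0,"z":-7,"ax":0,"ay":0,"az":0,"gripper":1},
    {"x":25,"y":0,"z":-7,"ax":0,"ay":5,"az":0,"gripper":1},
    {"x":25,"y":0,"z":-5,"ax":0,"ay":5,"az":0,"gripper":1},
    {"x":0,"y":0,"z":0,"ax":0,"ay":5,"az":0,"gripper":1},
    {"x":0,"y":0,"z":0,"ax":0,"ay":0,"az":0,"gripper":1},
  ],
)

```text
clock: 9.55
position: [0.5916, 0.106, 0.0686]
ee_rot: [0.687, 0.726, 0.001, -0.001]
ft_force: [0.1, -2.1, 0.1]
grip_width: -0.0
grasp_force: 0.0
```

```bash
python3 -c "
from h import *
to(-60,0,22,0)
flat([2,4,6,8,10,12,14])
a=cam('scene');b=cam('top')
x=cv2.resize(a['color'][170:240,260:380],None,fx=6,fy=6,interpolation=2); y=cv2.resize(b['color'][160:230,260:380],None,fx=6,fy=6,interpolation=2)
cv2.imwrite('pics/k.png',cv2.resize(np.vstack([x,y])[...,::-1],None,fx=.7,fy=.7))"
```

```text
t 9.55 tip jig mm [-81.1   0.3  57.6] tilt -0.2 F jig [ 2.1 -0.1  0.1] grip -0.0 jv 0.153
shift tool mm [-21.2  -0.2  35.6]
turn deg (tool) [-0.  -0.2 -0.2]
after turn, shift [-21.1  -0.3  35.6]
scene
2 0 [178.0, 178.0, 170.0] edge 3.6 std 21.4
4 0 [178.0, 178.0, 170.0] edge 5.1 std 21.7
6 0 [177.0, 177.0, 169.0] edge 6.9 std 22.4
8 0 [176.0, 176.0, 168.0] edge 8.3 std 23.5
10 0 [174.0, 175.0, 167.0] edge 8.2 std 25.3
12 0 [172.0, 172.0, 165.0] edge 6.6 std 27.7
14 0 [169.0, 170.0, 163.0] edge 4.3 std 29.9
top
2 0 [152.0, 154.0, 144.0] edge 8.0 std 36.0
4 0 [155.0, 157.0, 148.0] edge 12.4 std 32.4
6 0 [158.0, 160.0, 150.0] edge 19.7 std 28.5
8 0 [160.0, 162.0, 152.0] edge 28.9 std 24.9
10 0 [160.0, 162.0, 152.0] edge 34.4 std 24.0
12 0 [159.0, 161.0, 151.0] edge 28.7 std 27.2
14 0 [155.0, 157.0, 148.0] edge 17.4 std 32.2
```

Both views agree the blank is lying flat on the upper deck with its centre at D≈10 mm. I'll lower the finger behind it and push.

>>> apply_moves(
  rows=[
    {"x":7,"y":0,"z":17,"ax":0,"ay":-0.2,"az":0,"gripper":1},
    {"x":0,"y":0,"z":17,"ax":0,"ay":0,"az":0,"gripper":1},
    {"x":0,"y":0,"z":0,"ax":0,"ay":0,"az":0,"gripper":1},
    {"x":0,"y":0,"z":0,"ax":0,"ay":0,"az":0,"gripper":1},
  ],
)

```text
clock: 10.08
position: [0.5895, 0.1157, 0.0332]
ee_rot: [0.686, 0.728, -0.003, 0.0]
ft_force: [-0.1, 0.2, -0.3]
grip_width: -0.004
grasp_force: 0.0
```

```bash
python3 -c "
from h import *
to(0,0,23,0)"
```

```text
t 10.08 tip jig mm [-90.9  -1.2  22.2] tilt 0.3 F jig [-0.2 -0.1 -0.3] grip -0.0 jv 0.027
shift tool mm [-90.9   1.   -0.3]
turn deg (tool) [-0.3  0.3  0.1]
after turn, shift [-91.    1.2  -0.8]
```

>>> apply_moves(
  rows=[
    {"x":-12,"y":1,"z":-0.6,"ax":0,"ay":0,"az":0,"gripper":1},
    {"x":-12,"y":0,"z":0,"ax":0,"ay":0,"az":0,"gripper":1},
    {"x":-12,"y":0,"z":0,"ax":0,"ay":0,"az":0,"gripper":1},
    {"x":-10,"y":0,"z":0,"ax":0,"ay":0,"az":0,"gripper":1},
    {"x":-6,"y":0,"z":0,"ax":0,"ay":0,"az":0,"gripper":1},
  ],
)

```text
clock: 10.5
position: [0.5948, 0.0604, 0.0353]
ee_rot: [0.687, 0.727, -0.002, 0.001]
ft_force: [0.9, 0.5, 0.3]
grip_width: 0.001
grasp_force: 0.0
```

>>> apply_moves(
  rows=[
    {"x":-6,"y":0,"z":0,"ax":0,"ay":0,"az":0,"gripper":1},
    {"x":-6,"y":0,"z":0,"ax":0,"ay":0,"az":0,"gripper":1},
    {"x":-6,"y":0,"z":0,"ax":0,"ay":0,"az":0,"gripper":1},
    {"x":-6,"y":0,"z":0,"ax":0,"ay":0,"az":0,"gripper":1},
    {"x":0,"y":0,"z":0,"ax":0,"ay":0,"az":0,"gripper":1},
  ],
)

```text
clock: 10.92
position: [0.5959, 0.0379, 0.0348]
ee_rot: [0.687, 0.727, -0.002, 0.001]
ft_force: [0.1, 0.1, -1.5]
grip_width: 0.0
grasp_force: 0.0
```

```bash
python3 -c "
from h import *
to(40,0,23,0)
flat([20,24,28,32,36])"
```

```text
t 10.92 tip jig mm [-12.8   0.6  23.8] tilt 0.2 F jig [-0.1  0.1 -1.5] grip 0.0 jv 0.021
shift tool mm [-52.8  -0.6   1.1]
turn deg (tool) [-0.1  0.2 -0.1]
after turn, shift [-52.8  -0.7   0.8]
scene
20 0 [173.0, 174.0, 167.0] edge -0.1 std 23.1
24 0 [175.0, 176.0, 168.0] edge 3.5 std 20.6
28 0 [174.0, 175.0, 168.0] edge 7.4 std 21.7
32 0 [171.0, 172.0, 164.0] edge 4.2 std 26.6
36 0 [165.0, 166.0, 159.0] edge -2.5 std 31.7
top
20 0 [96.0, 87.0, 73.0] edge -0.4 std 22.7
24 0 [91.0, 83.0, 69.0] edge -1.2 std 21.8
28 0 [86.0, 78.0, 65.0] edge -2.5 std 20.4
32 0 [81.0, 75.0, 62.0] edge -1.1 std 18.5
36 0 [77.0, 71.0, 60.0] edge -2.9 std 16.5
```

>>> apply_moves(
  rows=[
    {"x":-6,"y":-0.5,"z":0.6,"ax":0,"ay":0,"az":0,"gripper":1},
    {"x":-6,"y":0,"z":0,"ax":0,"ay":0,"az":0,"gripper":1},
    {"x":-6,"y":0,"z":0,"ax":0,"ay":0,"az":0,"gripper":1},
    {"x":-6,"y":0,"z":0,"ax":0,"ay":0,"az":0,"gripper":1},
    {"x":-6,"y":0,"z":0,"ax":0,"ay":0,"az":0,"gripper":1},
  ],
)

```text
clock: 11.43
position: [0.5971, 0.0086, 0.0343]
ee_rot: [0.686, 0.727, -0.002, 0.001]
ft_force: [0.7, -0.5, -1.3]
grip_width: -0.001
grasp_force: 0.1
```

>>> apply_moves(
  rows=[
    {"x":-6,"y":0,"z":0,"ax":0,"ay":0,"az":0,"gripper":1},
    {"x":-6,"y":0,"z":0,"ax":0,"ay":0,"az":0,"gripper":1},
    {"x":-6,"y":0,"z":0,"ax":0,"ay":0,"az":0,"gripper":1},
    {"x":-5,"y":0,"z":0,"ax":0,"ay":0,"az":0,"gripper":1},
    {"x":0,"y":0,"z":0,"ax":0,"ay":0,"az":0,"gripper":1},
  ],
)

```text
clock: 11.85
position: [0.5985, -0.0151, 0.0344]
ee_rot: [0.687, 0.727, -0.002, 0.001]
ft_force: [-0.9, -1.2, -0.2]
grip_width: 0.003
grasp_force: 0.0
```

```bash
python3 -c "
from h import *
to(65,0,22.5,0)
flat([72,76,80,84,88,92])"
```

```text
t 11.85 tip jig mm [40.3  0.1 23.4] tilt 0.2 F jig [ 1.1 -0.9 -0.2] grip 0.0 jv 0.02
shift tool mm [-24.7  -0.1   1.1]
turn deg (tool) [-0.1  0.2 -0.1]
after turn, shift [-24.8  -0.2   0.9]
scene
72 0 [169.0, 170.0, 163.0] edge -0.4 std 25.6
76 0 [171.0, 171.0, 164.0] edge 3.7 std 22.7
80 0 [171.0, 172.0, 164.0] edge 10.0 std 22.7
84 0 [168.0, 168.0, 161.0] edge 10.1 std 27.9
88 0 [162.0, 162.0, 154.0] edge 1.9 std 35.7
92 0 [154.0, 153.0, 146.0] edge -3.8 std 41.7
top
72 0 [114.0, 104.0, 87.0] edge 0.5 std 22.5
76 0 [109.0, 99.0, 83.0] edge -0.0 std 22.7
80 0 [104.0, 95.0, 79.0] edge -0.5 std 22.6
84 0 [99.0, 90.0, 75.0] edge -0.5 std 22.2
88 0 [94.0, 85.0, 71.0] edge -0.5 std 21.6
92 0 [89.0, 81.0, 67.0] edge 0.1 std 20.7
```

Centre at about 82 mm. I'll ease it into the nest.

>>> apply_moves(
  rows=[
    {"x":-5,"y":0,"z":0.5,"ax":0,"ay":0,"az":0,"gripper":1},
    {"x":-5,"y":0,"z":0,"ax":0,"ay":0,"az":0,"gripper":1},
    {"x":-5,"y":0,"z":0,"ax":0,"ay":0,"az":0,"gripper":1},
    {"x":-4,"y":0,"z":0,"ax":0,"ay":0,"az":0,"gripper":1},
    {"x":0,"y":0,"z":0,"ax":0,"ay":0,"az":0,"gripper":1},
  ],
)

```text
clock: 12.37
position: [0.5996, -0.034, 0.034]
ee_rot: [0.687, 0.727, -0.002, 0.001]
ft_force: [-0.7, -0.0, 0.6]
grip_width: -0.001
grasp_force: 0.0
```

```bash
python3 -c "
from h import *
st()"
```

```text
t 12.37 tip jig mm [59.2  0.1 23. ] tilt 0.2 F jig [-0.  -0.7  0.6] grip -0.0 jv 0.016
```

>>> apply_moves(
  rows=[
    {"x":-2,"y":0,"z":0,"ax":0,"ay":0,"az":0,"gripper":1},
    {"x":-2,"y":0,"z":0,"ax":0,"ay":0,"az":0,"gripper":1},
    {"x":-1.5,"y":0,"z":0,"ax":0,"ay":0,"az":0,"gripper":1},
    {"x":0,"y":0,"z":0,"ax":0,"ay":0,"az":0,"gripper":1},
  ],
)

```text
clock: 12.7
position: [0.5999, -0.0383, 0.034]
ee_rot: [0.686, 0.727, -0.002, 0.001]
ft_force: [-0.0, -0.1, -0.8]
grip_width: -0.002
grasp_force: 0.0
```

```bash
python3 -c "
from h import *
st()
flat([102,104,106,108,110,112],16.5)"
```

```text
t 12.7 tip jig mm [63.4  0.2 23. ] tilt 0.2 F jig [ 0.1 -0.  -0.8] grip -0.0 jv 0.005
scene
102 0 [168.0, 168.0, 161.0] edge 6.2 std 19.5
104 0 [168.0, 168.0, 160.0] edge 6.6 std 19.7
106 0 [167.0, 167.0, 159.0] edge 4.9 std 20.8
108 0 [166.0, 166.0, 158.0] edge 2.5 std 22.0
110 0 [164.0, 164.0, 156.0] edge 1.3 std 23.1
112 0 [162.0, 162.0, 155.0] edge 1.4 std 23.8
top
102 0 [114.0, 104.0, 87.0] edge 0.5 std 22.0
104 0 [111.0, 102.0, 84.0] edge 0.3 std 22.1
106 0 [109.0, 99.0, 83.0] edge 0.1 std 22.3
108 0 [106.0, 97.0, 81.0] edge 0.0 std 22.3
110 0 [104.0, 95.0, 79.0] edge -0.2 std 22.2
112 0 [101.0, 92.0, 77.0] edge -0.4 std 22.0
```

>>> apply_moves(
  rows=[
    {"x":-1.5,"y":0,"z":0,"ax":0,"ay":0,"az":0,"gripper":1},
    {"x":-1.5,"y":0,"z":0,"ax":0,"ay":0,"az":0,"gripper":1},
    {"x":0,"y":0,"z":0,"ax":0,"ay":0,"az":0,"gripper":1},
  ],
)

```text
clock: 13.05
position: [0.6001, -0.0413, 0.034]
ee_rot: [0.686, 0.727, -0.002, 0.001]
ft_force: [0.9, 0.4, 0.0]
grip_width: 0.003
grasp_force: 0.0
```

>>> apply_moves(
  rows=[
    {"x":15,"y":0,"z":0,"ax":0,"ay":0,"az":0,"gripper":1},
    {"x":30,"y":0,"z":-20,"ax":0,"ay":0,"az":0,"gripper":1},
    {"x":35,"y":0,"z":-20,"ax":0,"ay":0,"az":0,"gripper":1},
    {"x":35,"y":0,"z":-20,"ax":0,"ay":0,"az":0,"gripper":1},
    {"x":35,"y":0,"z":-20,"ax":0,"ay":0,"az":0,"gripper":1},
  ],
)

```text
clock: 13.47
position: [0.5911, 0.1104, 0.1145]
ee_rot: [0.686, 0.727, -0.002, 0.001]
ft_force: [1.0, 0.4, 0.9]
grip_width: 0.004
grasp_force: 0.0
```

>>> apply_moves(
  rows=[
    {"x":35,"y":0,"z":-20,"ax":0,"ay":0,"az":0,"gripper":1},
    {"x":35,"y":0,"z":-20,"ax":0,"ay":0,"az":0,"gripper":1},
    {"x":0,"y":0,"z":0,"ax":0,"ay":0,"az":0,"gripper":1},
    {"x":0,"y":0,"z":0,"ax":0,"ay":0,"az":0,"gripper":1},
  ],
)

```text
clock: 13.8
position: [0.5875, 0.1822, 0.1544]
ee_rot: [0.684, 0.729, -0.001, 0.001]
ft_force: [-0.1, -0.7, -0.6]
grip_width: 0.002
grasp_force: 0.0
```

```bash
python3 -c "
from h import *
st()
flat([102,104,106,108,110,112],16.5)
a=cam('scene');b=cam('top')
x=cv2.resize(a['color'][185:255,285:405],None,fx=6,fy=6,interpolation=2); y=cv2.resize(b['color'][160:230,285:405],None,fx=6,fy=6,interpolation=2)
cv2.imwrite('pics/l.png',cv2.resize(np.vstack([x,y])[...,::-1],None,fx=.7,fy=.7))"
```

```text
t 13.8 tip jig mm [-157.4    0.6  143.4] tilt 0.1 F jig [ 0.7 -0.1 -0.6] grip 0.0 jv 0.048
scene
102 0 [162.0, 162.0, 155.0] edge 6.8 std 23.6
104 0 [163.0, 164.0, 156.0] edge 9.8 std 21.5
106 0 [164.0, 164.0, 157.0] edge 11.6 std 20.2
108 0 [164.0, 164.0, 157.0] edge 11.4 std 19.8
110 0 [164.0, 164.0, 156.0] edge 9.8 std 20.5
112 0 [163.0, 162.0, 155.0] edge 7.2 std 21.4
top
102 0 [143.0, 144.0, 135.0] edge 16.2 std 35.0
104 0 [146.0, 147.0, 138.0] edge 25.3 std 31.5
106 0 [148.0, 149.0, 139.0] edge 33.0 std 28.8
108 0 [148.0, 149.0, 139.0] edge 31.0 std 27.9
110 0 [147.0, 148.0, 138.0] edge 19.7 std 29.3
112 0 [145.0, 146.0, 137.0] edge 6.1 std 31.2
```

View pics/l.png

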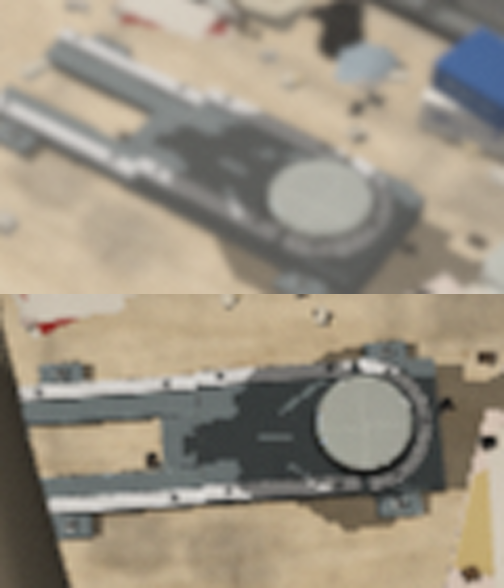

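The blank sits at (364,422) in the lower panel, concentric with the nest: raw pixel (371.7,190.5), against the empty nest centre at (371.4,191.2). A thin dark gap shows round it. I'll do one numeric check of its height before handing in.

```bash
python3 - <<'E'
from h import *
t=np.linspace(0,2*np.pi,64,endpoint=False)
for n in("scene","top"):
    c=cam(n);k=6;big=cv2.resize(c["color"].astype(float).mean(2),None,fx=k,fy=k,interpolation=2)
    for z0 in(16.5,20):
        best=[]
        for D in np.arange(102,113,.5):
            for S in np.arange(-4,4.1,.5):
                P=np.array([[D+31.5*np.cos(a),S+31.5*np.sin(a),h] for h in(z0,z0+9) for a in t])
                q=cv2.convexHull((proj(c,E0+(P/1e3)@B)*k+k/2).astype(np.int32));m=np.zeros(big.shape,np.uint8);cv2.fillConvexPoly(m,q,1)
                kk=np.ones((9,9));best.append((big[(m-cv2.erode(m,kk))>0].mean()-big[(cv2.dilate(m,kk)-m)>0].mean(),D,S))
        print(n,z0,[tuple(float(round(v,1)) for v in x) for x in sorted(best)[-3:]])
E
```

```text
scene 16.5 [(8.9, 107.5, -0.5), (8.9, 106.5, 1.0), (9.0, 107.0, 0.0)]
scene 20 [(9.9, 105.5, 4.0), (10.0, 105.0, 4.0), (10.2, 104.5, 4.0)]
top 16.5 [(45.6, 107.0, 2.5), (45.6, 107.5, 2.0), (45.9, 107.5, 2.5)]
top 20 [(44.3, 106.5, 1.5), (44.5, 107.0, 2.0), (44.8, 107.0, 1.5)]
```

```bash
python3 - <<'E'
from h import *
t=np.linspace(0,2*np.pi,64,endpoint=False)
C={n:cam(n) for n in("scene","top")}
K={"k":({"scene":(260,170),"top":(260,160)},10),"l":({"scene":(285,185),"top":(285,160)},107)}
for f,(off,D0) in K.items():
    im=cv2.imread(f"pics/{f}.png").astype(float).mean(2);h=im.shape[0]//2
    for n,half in(("scene",im[:h]),("top",im[h:])):
        for z0 in(16.5,20):
            best=[]
            for D in np.arange(D0-6,D0+6,.5):
                for S in np.arange(-3,6.1,.5):
                    P=np.array([[D+31.5*np.cos(a),S+31.5*np.sin(a),x] for x in(z0,z0+9) for a in t])
                    q=cv2.convexHull(((proj(C[n],E0+(P/1e3)@B)-off[n]+.5)*4.2-.5).round().astype(np.int32));m=np.zeros(half.shape,np.uint8);cv2.fillConvexPoly(m,q,1)
                    kk=np.ones((7,7));best.append((half[(m-cv2.erode(m,kk))>0].mean()-half[(cv2.dilate(m,kk)-m)>0].mean(),D,S))
            b=np.array(sorted(best)[-6:]);w=b.mean(0);print(f,n,z0,w.round(1))
E
```

```text
k scene 16.5 [10.3  6.8  5.9]
k scene 20 [11.6  7.3  5.8]
k top 16.5 [39.4  9.9  3.7]
k top 20 [38.7  9.7  3.1]
l scene 16.5 [  9.6 104.1   5.9]
l scene 20 [ 11.4 104.2   5.8]
l top 16.5 [ 45.2 107.4   2.4]
l top 20 [ 44.2 106.9   1.9]
```

```bash
python3 - <<'E'
from h import *
t=np.linspace(0,2*np.pi,64,endpoint=False); c=cam("top")
def run(f,half,off,sc,z0s,r,sg):
    best=[]
    for D in np.arange(102,114,.5):
        for S in np.arange(-4,6.1,.5):
            P=np.array([[D+r*np.cos(a),S+r*np.sin(a),x] for x in z0s for a in t])
            q=cv2.convexHull(((proj(c,E0+(P/1e3)@B)-off+.5)*sc-.5).round().astype(np.int32));m=np.zeros(half.shape,np.uint8);cv2.fillConvexPoly(m,q,1)
            kk=np.ones((9,9));best.append((sg*(half[(m-cv2.erode(m,kk))>0].mean()-half[(cv2.dilate(m,kk)-m)>0].mean()),D,S))
    print(f,np.array(sorted(best)[-6:]).mean(0).round(1))
g=lambda f:cv2.imread(f"pics/{f}.png").astype(float).mean(2)
run("nest c",g("c"),(275,160),6,(20,),34,-1)
l=g("l");run("blank l",l[l.shape[0]//2:],(285,160),4.2,(16.5,25.5),31.5,1)
E
```

```text
nest c [ 52.9 108.    0.8]
blank l [ 53.2 107.2   2.5]
```

The blank is within about 2 mm of the nest's centre, so it should have dropped. I'll give it a gentle confirming push up to the nest wall; if it had not dropped, this would seat it.

>>> apply_moves(
  rows=[
    {"x":-38,"y":0,"z":14,"ax":0,"ay":0,"az":0,"gripper":1},
    {"x":-38,"y":0,"z":14,"ax":0,"ay":0,"az":0,"gripper":1},
    {"x":-38,"y":0,"z":14,"ax":0,"ay":0,"az":0,"gripper":1},
    {"x":-38,"y":0,"z":14,"ax":0,"ay":0,"az":0,"gripper":1},
    {"x":-38,"y":0,"z":14,"ax":0,"ay":0,"az":0,"gripper":1},
  ],
)

```text
clock: 14.67
position: [0.5983, -0.0128, 0.0834]
ee_rot: [0.686, 0.728, -0.002, 0.001]
ft_force: [0.5, 0.2, 0.0]
grip_width: 0.001
grasp_force: 0.0
```

>>> apply_moves(
  rows=[
    {"x":-12,"y":0,"z":20,"ax":0,"ay":0,"az":0,"gripper":1},
    {"x":0,"y":0,"z":15,"ax":0,"ay":0,"az":0,"gripper":1},
    {"x":0,"y":0,"z":0,"ax":0,"ay":0,"az":0,"gripper":1},
    {"x":0,"y":0,"z":0,"ax":0,"ay":0,"az":0,"gripper":1},
  ],
)

```text
clock: 15.0
position: [0.5986, -0.0227, 0.0485]
ee_rot: [0.686, 0.728, -0.002, -0.0]
ft_force: [0.7, -0.4, 0.7]
grip_width: 0.001
grasp_force: 0.0
```

```bash
python3 -c "
from h import *
to(63,0.5,22.3,0)"
```

```text
t 15.0 tip jig mm [47.8 -0.2 37.5] tilt 0.2 F jig [0.4 0.7 0.7] grip 0.0 jv 0.025
shift tool mm [-15.1   0.8  15.3]
turn deg (tool) [-0.2  0.2  0. ]
after turn, shift [-15.2   0.7  15.2]
```

>>> apply_moves(
  rows=[
    {"x":0,"y":0.5,"z":8,"ax":0,"ay":0,"az":0,"gripper":1},
    {"x":0,"y":0,"z":7,"ax":0,"ay":0,"az":0,"gripper":1},
    {"x":-7,"y":0,"z":0,"ax":0,"ay":0,"az":0,"gripper":1},
    {"x":-8,"y":0,"z":0,"ax":0,"ay":0,"az":0,"gripper":1},
    {"x":0,"y":0,"z":0,"ax":0,"ay":0,"az":0,"gripper":1},
  ],
)

```text
clock: 15.42
position: [0.6006, -0.0405, 0.0344]
ee_rot: [0.687, 0.727, -0.002, 0.001]
ft_force: [-0.4, -0.5, 0.7]
grip_width: -0.0
grasp_force: 0.0
```

>>> apply_moves(
  rows=[
    {"x":-2,"y":0,"z":0,"ax":0,"ay":0,"az":0,"gripper":1},
    {"x":-2,"y":0,"z":0,"ax":0,"ay":0,"az":0,"gripper":1},
    {"x":0,"y":0,"z":0,"ax":0,"ay":0,"az":0,"gripper":1},
  ],
)

```text
clock: 15.67
position: [0.6008, -0.0424, 0.0343]
ee_rot: [0.686, 0.727, -0.002, 0.001]
ft_force: [-0.4, -0.2, 0.1]
grip_width: -0.002
grasp_force: 0.0
```

```bash
python3 -c "
from h import *
st()"
```

```text
t 15.67 tip jig mm [67.6  0.9 23.3] tilt 0.2 F jig [ 0.1 -0.4  0.1] grip -0.0 jv 0.007
```

>>> apply_moves(
  rows=[
    {"x":-1,"y":0,"z":0,"ax":0,"ay":0,"az":0,"gripper":1},
    {"x":-1,"y":0,"z":0,"ax":0,"ay":0,"az":0,"gripper":1},
    {"x":0,"y":0,"z":0,"ax":0,"ay":0,"az":0,"gripper":1},
  ],
)

```text
clock: 15.92
position: [0.6008, -0.0436, 0.0341]
ee_rot: [0.686, 0.728, -0.002, 0.0]
ft_force: [-0.5, 0.5, 1.1]
grip_width: 0.003
grasp_force: 0.6
```

```bash
python3 -c "
from h import *
st()"
```

```text
t 15.92 tip jig mm [68.8  0.8 23.1] tilt 0.2 F jig [-0.5 -0.4  1.1] grip 0.0 jv 0.003
```

>>> apply_moves(
  rows=[
    {"x":-0.7,"y":0,"z":0,"ax":0,"ay":0,"az":0,"gripper":1},
    {"x":0,"y":0,"z":0,"ax":0,"ay":0,"az":0,"gripper":1},
  ],
)

```text
clock: 16.08
position: [0.6008, -0.0439, 0.0341]
ee_rot: [0.686, 0.728, -0.002, 0.0]
ft_force: [-0.7, 3.9, 1.3]
grip_width: 0.0
grasp_force: 1.7
```

```bash
python3 -c "
from h import *
st()"
```

```text
t 16.08 tip jig mm [69.1  0.8 23.1] tilt 0.2 F jig [-4.  -0.4  1.3] grip 0.0 jv 0.003
```

It met a firm wall at T=69.1, which matches the nest wall (predicted 69; the lip would be 70.5), so the blank is seated. I'll withdraw, check and hand in.

>>> apply_moves(
  rows=[
    {"x":8,"y":0,"z":0,"ax":0,"ay":0,"az":0,"gripper":1},
    {"x":20,"y":0,"z":0,"ax":0,"ay":0,"az":0,"gripper":1},
    {"x":30,"y":0,"z":-20,"ax":0,"ay":0,"az":0,"gripper":1},
    {"x":35,"y":0,"z":-20,"ax":0,"ay":0,"az":0,"gripper":1},
    {"x":35,"y":0,"z":-20,"ax":0,"ay":0,"az":0,"gripper":1},
  ],
)

```text
clock: 16.5
position: [0.5929, 0.0843, 0.094]
ee_rot: [0.687, 0.727, -0.002, 0.001]
ft_force: [1.4, 0.0, -0.4]
grip_width: -0.001
grasp_force: 0.0
```

>>> apply_moves(
  rows=[
    {"x":35,"y":0,"z":-20,"ax":0,"ay":0,"az":0,"gripper":1},
    {"x":35,"y":0,"z":-20,"ax":0,"ay":0,"az":0,"gripper":1},
    {"x":20,"y":0,"z":-20,"ax":0,"ay":0,"az":0,"gripper":1},
    {"x":0,"y":0,"z":0,"ax":0,"ay":0,"az":0,"gripper":1},
    {"x":0,"y":0,"z":0,"ax":0,"ay":0,"az":0,"gripper":1},
  ],
)

```text
clock: 16.92
position: [0.5884, 0.1753, 0.1541]
ee_rot: [0.685, 0.729, -0.001, 0.001]
ft_force: [-0.1, -1.2, -0.1]
grip_width: -0.001
grasp_force: 0.0
```

```bash
python3 -c "
from h import *
st()
flat([105,107,108,109,110,111,113],16.5,(1,2))
print(hand_in())" | grep -v '^[0-9].*\[.*nothing'
```

```text
t 16.92 tip jig mm [-150.5    1.2  143.1] tilt 0.2 F jig [ 1.2 -0.1 -0.1] grip -0.0 jv 0.044
scene
105 1 [163.0, 163.0, 156.0] edge 8.8 std 21.9
105 2 [164.0, 164.0, 156.0] edge 9.5 std 20.9
107 1 [164.0, 164.0, 157.0] edge 11.5 std 19.8
107 2 [165.0, 165.0, 157.0] edge 11.7 std 18.9
108 1 [165.0, 165.0, 157.0] edge 12.4 std 19.0
108 2 [165.0, 165.0, 158.0] edge 12.6 std 18.1
109 1 [165.0, 165.0, 157.0] edge 12.7 std 18.8
109 2 [166.0, 165.0, 158.0] edge 12.4 std 17.9
110 1 [165.0, 165.0, 157.0] edge 12.8 std 18.6
110 2 [165.0, 165.0, 158.0] edge 12.4 std 18.0
111 1 [165.0, 165.0, 157.0] edge 12.4 std 18.6
111 2 [165.0, 165.0, 158.0] edge 11.8 std 18.0
113 1 [164.0, 164.0, 156.0] edge 11.2 std 19.4
113 2 [164.0, 164.0, 157.0] edge 10.0 std 19.0
top
105 1 [145.0, 145.0, 136.0] edge 17.9 std 34.5
105 2 [145.0, 146.0, 137.0] edge 18.8 std 33.2
107 1 [148.0, 149.0, 139.0] edge 32.3 std 29.1
107 2 [149.0, 150.0, 140.0] edge 35.0 std 26.8
108 1 [149.0, 150.0, 140.0] edge 38.9 std 25.9
108 2 [150.0, 151.0, 141.0] edge 41.7 std 23.5
109 1 [150.0, 151.0, 141.0] edge 42.5 std 23.2
109 2 [151.0, 152.0, 142.0] edge 46.1 std 20.1
110 1 [151.0, 152.0, 142.0] edge 42.3 std 21.8
110 2 [152.0, 153.0, 143.0] edge 46.5 std 18.4
111 1 [151.0, 152.0, 142.0] edge 35.6 std 22.1
111 2 [152.0, 152.0, 142.0] edge 40.1 std 19.4
113 1 [150.0, 150.0, 140.0] edge 21.7 std 24.0
113 2 [150.0, 151.0, 141.0] edge 24.7 std 22.0
the job is handed in; nothing more can be done
None
```

The blank was pushed to the stop edge, tipped over hollow side down and pushed into the nest, then handed in at about 17 s. That it dropped flat is inferred from where it stopped (4 N at the nest wall) and its position in the images, not measured directly.

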